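Press two cartons into the corner of the reader dock

TASK

Load the reader dock with the two small cartons. Stand one of them on the dock's plate with a long side along the reader bar, press it into the corner so that it touches the bar and the end stop at the same time, and let go; then stand the other in line with it, end to end, and press it against the bar and the first carton so that the first stays home against the end stop. Finish while still holding the second carton pressed in like that, firmly but without crushing anything, and leave the other things on the table where they are.

Things in the scene. Friction and masses are not known exactly. Their poses are not given: they have to be found in the camera images.
- reader_dock: fixed smooth slippery plate (friction 0.15, stops too), x -45 to +66 mm, y -120 to +120 mm, top 6 mm over the table; origin on the table, z up, x away from the robot to the reader bar, y left along the bar. The stops' corner is at x +30, y -100 mm. A carton home in the corner, length along y, has its origin at x +7, y -57.5, z +6 mm; the second, end to end, at x +7, y +27.5, z +6 mm
- reader_bar: grey bar with a dark window strip, the back stop, fixed along the plate's far edge: 36 mm deep, 232 mm long, top 20 mm above the plate (26 mm above the table), so fingers holding a carton higher up pass over it. Its stopping face is the dock's plane x = +30 mm and faces the robot; origin at that face's foot, axes as the dock's
- end_stop: plain metal block at the right end of the plate, square to the bar: 62 mm along x, 16 mm thick, top 45 mm above the plate; its stopping face is the plane y = -100 mm of the dock and faces left (+y); origin at the centre of its foot; the axes are the dock's
- carton_1: small upright folding box, white with a coloured band, 45 wide x 85 long x 60 mm tall, about 0.1 to 0.2 kg, rigid, friction on each other 0.6; origin at the centre of its underside, x along its 45 mm width, y along its 85 mm length, z up. The two cartons are alike and either may go first
- carton_2: small upright folding box, white with a coloured band, 45 wide x 85 long x 60 mm tall, about 0.1 to 0.2 kg, rigid, friction on each other 0.6; origin at the centre of its underside, x along its 45 mm width, y along its 85 mm length, z up. The two cartons are alike and either may go first
- marker: bystander: pen 15 x 138 x 12 mm lying between the cartons; origin under its middle, length along its y
- brown_bottle: bystander: small brown bottle, 42 mm wide, 88 mm tall; origin at the centre of its underside
- timer_box: bystander: flat digital timer 60 x 64 x 18 mm; origin at the centre of its underside
- tape: bystander: roll of tape lying flat, 68 mm across, 19 mm high; origin at the centre of its underside
There are look-alikes about, which are no part of the job. What is shaped like the carton_2 but turquoise is not meant.

How it is judged:
By the outcome, as a careful person would: the job done as asked, in the order asked, and still so for the second after the job is handed in, while the arm keeps its last pose, push and grip.
It also fails if it takes over 69 s, if anything falls off the work surface, if the arm or the gripper's body presses on something with over 40 N, if the wrist force passes 120 N, or if a joint passes its speed limit or range.

ROBOT

A 6-joint arm with a two-finger parallel gripper is mounted at the origin on a cart in front of the work surface, level with it; the furniture and walls round the work are solid. World frame = base frame: x ahead of the robot, y to its left, z up, the work surface at z = 0. Lengths are in m, angles in rad, forces in N, time in s.
With the tool pointing down it reaches from about 0.325 to 0.9 m from the base axis. Payload 6.1 kg.
Tool frame: the origin (TCP) lies at the very end of the fingers, on their centre line; the grasp point (between the pads) lies 19 mm behind it; z points along the fingers, y is the direction in which the jaws open and shut (so a half turn about z gives the same grasp; the last joint's range is limited). The gripper opens to 85 mm and grips with 20 to 120 N. Pads are 22 mm wide; open, the fingers measure 114 mm over their backs; the gripper's body (76 mm by 85 mm) begins 54 mm behind the grasp point. The pads swing forward as they close: fully open they stand 13 mm farther back than shut.
Start: joints at [1.2, 0.22, 1.526, -0, 1.395, -0.126], TCP at [0.151, 0.606, 0.231] pointing down, gripper open.
Joint ranges: [-2.98, 2.98], [-0.91, 2.08], [0.09, 2.57], [-1.24, 4.39], [0.2, 2.65], [-2.68, 2.68]. Speed limits (rad/s): [2.57, 2.57, 3.01, 3.14, 3.14, 3.14].

INTERFACE

Orientations are given as a 3x3 rotation matrix whose columns are the frame's x, y, z axes.
In Python, from bench import * gives the robot as it stands.
- The arm moves only by the tool play_rows, never from a script. Its argument "motion" is a list that holds one entry, the list of rows, each a list of 7 numbers: the shift along the tool's x, y, z in units of 25 mm (1.0 is 25 mm), then the turn, a rotation vector about the tool's x, y, z in units of 6 degrees (1.0 is 6 degrees), then the finger opening in mm, from 0 to 85.4. In form: [[[x, y, z, wx, wy, wz, fingers], ...]]. A call has 1 to 5 rows; each row shifts and turns the pose as measured when the row begins, along the tool's axes as they then stand; what a row does not reach is not made up. A row lasts 1/12 s, in which the tool goes at most 41.7 mm and 7.16 degrees, less where a joint would pass 70% of its speed; a pose out of reach is approached as far as the arm can. A call is refused whole if a number of a shift passes 1 or a number of a turn 1, either way. A call with a gripper value outside its range is refused whole. The fingers move at their own pace and stop on an object; "force" is the grip in N (left out, the last holds). Time passes only in rows, so rows that do not move let the fingers close. It gives the time, the measured TCP pose, the force and the opening at its end, in the units of the state.
- get_state(): the state, without advancing time (a new reading comes with each control period).
- snapshot(name): name is "scene" or "top" or "wrist"; returns a dict with "image" (480x640x3 uint8, blue, green, red), "depth" (480x640 float32, m along the optical axis (not along the pixel's ray), 0 where there is no reading), "camera_matrix" (3x3 intrinsics, pixels), "eye" and "rotation" of the camera in the world; the wrist camera has in their place "mount" (4x4, takes a point from camera to tool coordinates, whose origin is the TCP and whose axes are the flange's). Camera axes: x right, y up, looking along -z (the intrinsics and any distortion apply to the point x, -y, -z); pixel columns grow to the right and rows downward; lengths in m; the calibration is good to about 2 mm. A picture is of the moment at which its call begins: read the wrist's pose just before it.
- sign_off(): hands the job in, once; it reports no verdict.
Trained networks look in a picture, given as the dict that the camera call returned (one of the last four; its "shot" number tells which), for a name from the list of things; names that differ only in an ending like _2 or _b are one class to them, and where a whole thing is asked for, a point or a joint stands for the part that bears it (a point fixed in the world has none). Each returns a list of dicts, best first, with "confidence" (0 to 1); they miss things now and then, are a little off and sometimes report something else, mostly with a low value. They report only what shows in the picture. A call takes as long as a camera call. They do not tell look-alikes from the thing itself.
- find_in(picture, thing): "box" ([centre column, centre row, width, height] in pixels, round what is visible of it).
The state is a dict: "time_s": time; "joint_positions": joint angles; "qvel": joint speeds; "joint_efforts": joint torques, N m; "ee_pos": TCP position; "eef_rot": TCP orientation; "ft_force": force on the tool from outside, world axes, zero at the start; "wrist_torque": the same for the moment, N m; "grip_width": finger opening in m.
Only numpy, scipy, OpenCV 4.12 (cv2) and the standard library are available. Lean on these libraries where they do the work, as an engineer would, in place of code of your own. Each camera call takes 0.05 s, during which the arm holds its last target.

## Working session

There is one attempt and no reset: what is moved stays moved. The work goes in short steps, Python scripts to look and compute and a tool call to move; the robot and the scene stay as the last step left them, time stands still between calls to the robot, and variables do not carry over. Pictures are saved under pics/ and viewed, and the job is handed in when it is done.

Besides the shell and the picture viewer there is one more tool, called after "Call:" as a command line: name --argument value ..., lists and objects as JSON in quotes. play_rows: Moves the arm, as the interface text tells. Its arguments: {"type":"object","properties":{"motion":{"type":"array"},"force":{"type":"number"}},"required":["motion"]}

```bash
ls; mkdir -p pics
python3 - <<'E'
from bench import *
import cv2
s=get_state();print({k:s[k] for k in ['time_s','ee_pos','eef_rot','grip_width','ft_force']})
for n in ['scene','top']:
    p=snapshot(n);cv2.imwrite(f'pics/{n}0.png',p['image']);print(n,p['eye'],p['rotation'],p['camera_matrix'],p['shot'])
    for t in ['carton_1','reader_dock','reader_bar','end_stop','marker']:
        print(t,[(d['box'],round(d['confidence'],2)) for d in find_in(p,t)])
E
```

```text
pics
{'time_s': 0.0, 'ee_pos': array([0.15124365, 0.60579979, 0.23017994]), 'eef_rot': array([[-9.70190365e-01,  2.42343030e-01, -7.14382787e-04],
       [ 2.42343951e-01,  9.70188700e-01, -1.81546819e-03],
       [ 2.53120045e-04, -1.93447609e-03, -9.99998097e-01]]), 'grip_width': 0.08555149402931171, 'ft_force': array([-0.16555804,  0.00174419,  0.64439377])}
scene [-0.09549852 -0.81599085  0.64589737] [[ 0.76093458  0.36433466 -0.53687878]
 [-0.6483994   0.39690982 -0.64964669]
 [-0.02359635  0.84245051  0.53825678]] [[571.12721918   0.         318.33291813]
 [  0.         571.12721918 246.94355952]
 [  0.           0.           1.        ]] 1
carton_1 [([266.1, 241.8, 50.1, 41.7], 0.93), ([314.0, 263.1, 52.2, 51.3], 0.84), ([223.5, 205.7, 47.4, 39.6], 0.6)]
reader_dock [([428.4, 298.9, 139.3, 93.4], 0.93)]
reader_bar [([441.8, 286.4, 114.0, 71.3], 0.9), ([470.5, 317.9, 33.0, 40.0], 0.71)]
end_stop [([470.1, 317.5, 34.1, 37.8], 0.78)]
marker [([233.1, 242.9, 17.0, 4.9], 0.56)]
top [ 0.39581037 -0.1132133   1.0194856 ] [[-0.02754142  0.99157188 -0.12659651]
 [-0.99939506 -0.03000396 -0.01758597]
 [-0.02123615  0.12603558  0.9917984 ]] [[504.40939945   0.         322.69182372]
 [  0.         504.40939945 242.35641877]
 [  0.           0.           1.        ]] 2
carton_1 [([173.5, 273.1, 55.6, 45.6], 0.88), ([329.0, 266.6, 31.0, 48.7], 0.6), ([264.7, 280.9, 50.6, 39.5], 0.57)]
reader_dock [([426.5, 213.8, 125.2, 58.3], 0.63)]
reader_bar [([424.2, 195.8, 116.9, 19.6], 0.82)]
end_stop [([482.9, 219.6, 14.7, 32.4], 0.92)]
marker [([228.1, 282.1, 7.2, 71.0], 0.76)]
```

View pics/scene0.png

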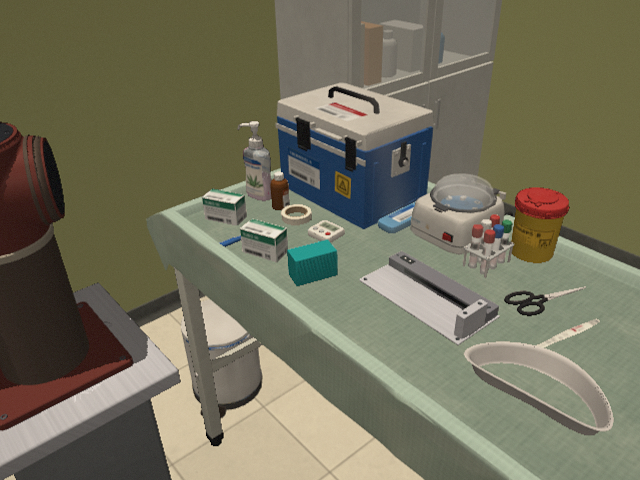

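View pics/top0.png

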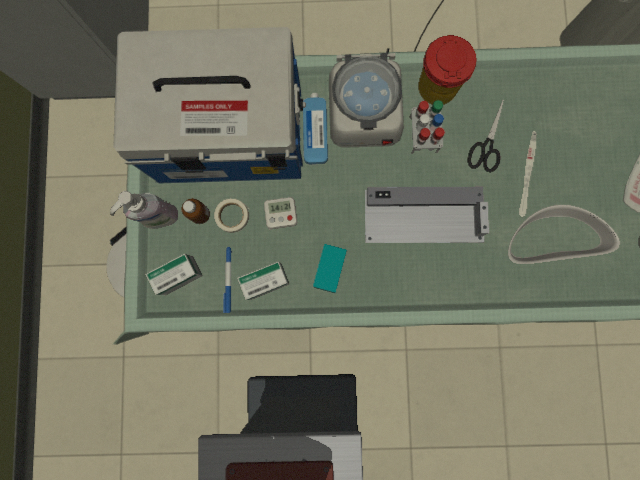

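The top view shows three carton-shaped things. Two are white with a green band, at (172,274) and (263,281), and these are the cartons. The turquoise one at (330,268) is the look-alike. The dock is at (425,214), with its end stop at (484,219). Next I'll enlarge the view and measure.

```bash
cat > h.py <<'E'
from bench import *
import numpy as np, cv2
def pts(p):
    K=p['camera_matrix'];d=p['depth'];v,u=np.mgrid[0:480,0:640]
    c=np.stack([(u-K[0,2])/K[0,0]*d,-(v-K[1,2])/K[1,1]*d,-d],-1)
    if 'rotation' in p: return c@np.array(p['rotation']).T+p['eye']
    M=np.array(p['mount']); t=c@M[:3,:3].T+M[:3,3]
    s=get_state(); return t@s['eef_rot'].T+s['ee_pos']
def fit(P,m):
    q=P[m][:,:2].astype(np.float32); r=cv2.minAreaRect(q*1000); return r
E
python3 - <<'E'
from h import *
p=snapshot('top');P=pts(p);im=p['image']
cv2.imwrite('pics/crop0.png',cv2.resize(im[170:330,120:520],None,fx=2,fy=2,interpolation=cv2.INTER_CUBIC))
for n,(u,v) in dict(cA=(172,274),cB=(263,281),turq=(330,268),plate=(420,225),bar=(430,196),stop=(484,219),table=(400,280),marker=(228,282),timer=(281,213),tape=(218,215),bottle=(194,210)).items(): print(n,P[v,u].round(4))
for n,(u,v,w,z0,z1) in dict(cA=(172,274,32,.05,.07),cB=(263,281,32,.05,.07),turq=(330,268,30,.05,.07),stop=(484,219,20,.04,.06)).items():
    m=np.zeros(P.shape[:2],bool);m[v-w:v+w,u-w:u+w]=1;m&=(P[...,2]>z0)&(P[...,2]<z1)&(p['depth']>0)
    print(n,m.sum(),fit(P,m),P[m][:,2].mean())
m=np.zeros(P.shape[:2],bool);m[170:250,350:500]=1
for z0,z1 in ((.018,.032),(.003,.010)):
    k=m&(P[...,2]>z0)&(P[...,2]<z1);print(fit(P,k),k.sum(),P[k][:,2].mean())
E
```

```text
cA [0.4659 0.1936 0.0613]
cB [0.4475 0.0193 0.0617]
turq [ 0.4686 -0.1088  0.061 ]
plate [ 0.5546 -0.2933  0.0065]
bar [ 0.6098 -0.313   0.0248]
stop [ 0.5558 -0.4098  0.0491]
table [ 0.4449 -0.2485  0.    ]
marker [0.4501 0.096  0.014 ]
timer [ 0.5861 -0.0128  0.0174]
tape [0.5859 0.1149 0.0181]
bottle [0.5853 0.1467 0.0798]
cA 1108 ((466.55572509765625, 198.1515350341797), (46.739315032958984, 86.45884704589844), 26.5881404876709) 0.06021936172834823
cB 1092 ((449.4190673828125, 22.161056518554688), (45.903812408447266, 85.67867279052734), 20.258358001708984) 0.06029632679781965
turq 1062 ((469.3866271972656, -107.24574279785156), (45.48938751220703, 85.43695068359375), 73.27777862548828) 0.060382495055942564
stop 311 ((558.7638549804688, -408.7589111328125), (17.04266929626465, 62.15846633911133), 89.39021301269531) 0.049948361034995045
((581.0836791992188, -302.07293701171875), (232.37770080566406, 99.76586151123047), 88.31571960449219) 2180 0.025847518056374162
((587.2542724609375, -305.6350402832031), (305.8050842285156, 164.5010986328125), 88.0917739868164) 5895 0.005526355705506479
```

View pics/crop0.png

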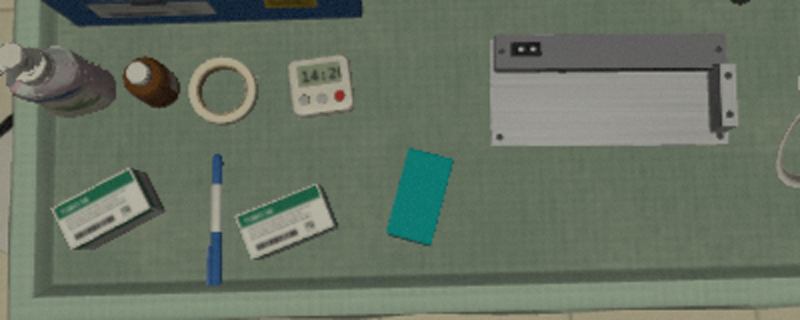

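Run:
```python
from h import *
p=snapshot('top');P=pts(p)
m=np.zeros(P.shape[:2],bool);m[183:212,355:492]=1
k=m&(P[...,2]>.022)&(P[...,2]<.029);k=cv2.morphologyEx(k.astype(np.uint8),cv2.MORPH_OPEN,np.ones((3,3)))>0
r=fit(P,k);print(r,k.sum());q=cv2.boxPoints(r);print(q)
# face line: lower edge per column
Q=P[k];a=np.polyfit(Q[:,1],Q[:,0],1);print('yaw',-np.degrees(np.arctan(a[0])))
m=np.zeros(P.shape[:2],bool);m[210:246,362:476]=1
k=m&(P[...,2]>.004)&(P[...,2]<.008);k=cv2.morphologyEx(k.astype(np.uint8),cv2.MORPH_OPEN,np.ones((3,3)))>0
r=fit(P,k);print('plate',r,cv2.boxPoints(r))
# edges along bar front: per column, first row from bar to plate
e=[]
for u in range(375,472):
    c=P[195:225,u]; i=np.where((c[:-1,2]>.016)&(c[1:,2]<=.016))[0]
    if len(i): e.append(P[195+i[0],u])
e=np.array(e);a=np.polyfit(e[:,1],e[:,0],1);print('front edge',a,np.degrees(np.arctan(a[0])),e[:,0].std(),e[:3],e[-3:])
e=[]
for v in range(208,232):
    c=P[v,468:490]; i=np.where((c[:-1,2]<.03)&(c[1:,2]>=.03))[0]
    if len(i): e.append(P[v,468+i[0]+1])
e=np.array(e);a=np.polyfit(e[:,0],e[:,1],1);print('stop edge',a,e.mean(0),e.round(4)[::5])
```

```text
((611.7256469726562, -302.7745666503906), (232.1313934326172, 36.83037567138672), 88.73957824707031) 1795
[[ 590.7619  -418.4071 ]
 [ 627.5833  -419.21722]
 [ 632.6894  -187.14203]
 [ 595.868   -186.33191]]
yaw -1.5622444014385093
plate ((552.8151245117188, -292.650390625), (221.67633056640625, 66.17144012451172), 88.22063446044922) [[ 516.3038  -402.40778]
 [ 582.4433  -404.46246]
 [ 589.3265  -182.893  ]
 [ 523.18695 -180.83832]]
front edge [-0.31526248  0.4945554 ] -17.498107920203566 0.039399982178922016 [[ 0.59628473 -0.2029652   0.01834736]
 [ 0.59554047 -0.2046643   0.02174515]
 [ 0.59635691 -0.20707988  0.01734621]] [[ 0.59145597 -0.39010776  0.02277503]
 [ 0.59169908 -0.39253095  0.02121306]
 [ 0.5918583  -0.39483996  0.02007775]]
stop edge [-1.52405074  0.4495874 ] [ 0.55048154 -0.3893744   0.07447217] [[ 0.5807 -0.4021  0.0341]
 [ 0.5712 -0.4023  0.0313]
 [ 0.5605 -0.4024  0.0353]
 [ 0.5513 -0.4012  0.0306]
 [ 0.5414 -0.4006  0.0303]]
```

```bash
cat >> h.py <<'E'
from scipy.spatial.transform import Rotation as Ro
def Rt(deg):
    a=np.radians(deg);y=np.array([np.cos(a),np.sin(a),0]);z=np.array([0,0,-1.]);x=np.cross(y,z);return np.stack([x,y,z],1)
def plan(pos,deg,n=5,show=True,tot=False):
    s=get_state();R=np.array(s['eef_rot']);p=np.array(s['ee_pos']);pos=np.array(pos)
    T=Rt(deg);w=Ro.from_matrix(R.T@T).as_rotvec()
    d=pos-p
    N=max(np.ceil(np.abs(w).max()/np.radians(6)),np.ceil(np.linalg.norm(d)/.0249),1);N=int(N)
    print('N',N,'tool d mm',(R.T@d*1000).round(1),'w deg',np.degrees(w).round(2),'t',round(s['time_s'],2))
    for i in range(min(N,n)):
        print(np.r_[R.T@d/N/.025,w/N/np.radians(6)].round(2).tolist())
        R=R@Ro.from_rotvec(w/N).as_matrix()
E
python3 -c "
from h import *
plan([.4494,.0222,.15],20.3,30)"
```

```text
N 27 tool d mm [-430.6 -494.6   81.3] w deg [1.000e-02 0.000e+00 5.568e+01] t 0.7
[-0.64, -0.73, 0.12, 0.0, 0.0, 0.34]
[-0.66, -0.71, 0.12, 0.0, 0.0, 0.34]
[-0.69, -0.68, 0.12, 0.0, 0.0, 0.34]
[-0.71, -0.66, 0.12, 0.0, 0.0, 0.34]
[-0.74, -0.63, 0.12, 0.0, 0.0, 0.34]
[-0.76, -0.61, 0.12, 0.0, 0.0, 0.34]
[-0.78, -0.58, 0.12, 0.0, 0.0, 0.34]
[-0.8, -0.55, 0.12, 0.0, 0.0, 0.34]
[-0.82, -0.52, 0.12, 0.0, 0.0, 0.34]
[-0.84, -0.49, 0.12, 0.0, 0.0, 0.34]
[-0.86, -0.46, 0.12, 0.0, 0.0, 0.34]
[-0.87, -0.43, 0.12, 0.0, 0.0, 0.34]
[-0.89, -0.4, 0.12, 0.0, 0.0, 0.34]
[-0.9, -0.37, 0.12, 0.0, 0.0, 0.34]
[-0.91, -0.33, 0.12, 0.0, 0.0, 0.34]
[-0.92, -0.3, 0.12, 0.0, 0.0, 0.34]
[-0.93, -0.27, 0.12, 0.0, 0.0, 0.34]
[-0.94, -0.23, 0.12, 0.0, 0.0, 0.34]
[-0.95, -0.2, 0.12, 0.0, 0.0, 0.34]
[-0.96, -0.16, 0.12, 0.0, 0.0, 0.34]
[-0.96, -0.13, 0.12, 0.0, 0.0, 0.34]
[-0.97, -0.1, 0.12, 0.0, 0.0, 0.34]
[-0.97, -0.06, 0.12, 0.0, 0.0, 0.34]
[-0.97, -0.03, 0.12, 0.0, 0.0, 0.34]
[-0.97, 0.01, 0.12, 0.0, 0.0, 0.34]
[-0.97, 0.04, 0.12, 0.0, 0.0, 0.34]
[-0.97, 0.08, 0.12, 0.0, 0.0, 0.34]
```

Call:
play_rows --motion '[[[-0.64,-0.73,0.1,0,0,0.34,85],[-0.66,-0.71,0.1,0,0,0.34,85],[-0.69,-0.68,0.1,0,0,0.34,85],[-0.71,-0.66,0.1,0,0,0.34,85],[-0.74,-0.63,0.1,0,0,0.34,85]]]' --force 40

```text
time_s: 1.12
ee_pos: [0.2061, 0.4986, 0.2186]
eef_rot: [[-0.912, 0.411, 0.0], [0.411, 0.912, 0.004], [0.001, 0.003, -1.0]]
ft_force: [0.1, -0.1, 0.2]
grip_width: 0.0846
```

Call:
play_rows --motion '[[[-0.76,-0.61,0.1,0,0,0.34,85],[-0.78,-0.58,0.1,0,0,0.34,85],[-0.8,-0.55,0.1,0,0,0.34,85],[-0.82,-0.52,0.1,0,0,0.34,85],[-0.84,-0.49,0.1,0,0,0.34,85]]]'

```text
time_s: 1.53
ee_pos: [0.263, 0.3852, 0.2057]
eef_rot: [[-0.82, 0.572, 0.002], [0.572, 0.82, 0.005], [0.001, 0.005, -1.0]]
ft_force: [0.4, -1.1, 0.0]
grip_width: 0.085
```

Call:
play_rows --motion '[[[-0.86,-0.46,0.1,0,0,0.34,85],[-0.87,-0.43,0.1,0,0,0.34,85],[-0.89,-0.4,0.1,0,0,0.34,85],[-0.9,-0.37,0.1,0,0,0.34,85],[-0.91,-0.33,0.1,0,0,0.34,85]]]'

```text
time_s: 1.95
ee_pos: [0.3196, 0.2713, 0.1934]
eef_rot: [[-0.7, 0.714, 0.005], [0.714, 0.7, 0.007], [0.002, 0.009, -1.0]]
ft_force: [1.1, 0.9, 0.1]
grip_width: 0.0852
```

```bash
python3 -c "
from h import *
plan([.4494,.0222,.15],20.3,30)"
```

```text
N 12 tool d mm [-268.8  -82.    42.2] w deg [ 0.47 -0.2  24.11] t 1.95
[-0.9, -0.27, 0.14, 0.01, -0.0, 0.33]
[-0.91, -0.24, 0.14, 0.01, -0.0, 0.33]
[-0.91, -0.21, 0.14, 0.01, -0.0, 0.33]
[-0.92, -0.18, 0.14, 0.01, -0.0, 0.33]
[-0.93, -0.15, 0.14, 0.01, -0.0, 0.33]
[-0.93, -0.11, 0.14, 0.01, -0.0, 0.33]
[-0.93, -0.08, 0.14, 0.01, -0.0, 0.33]
[-0.94, -0.05, 0.14, 0.01, -0.0, 0.33]
[-0.94, -0.01, 0.14, 0.01, -0.0, 0.33]
[-0.94, 0.02, 0.14, 0.01, -0.0, 0.33]
[-0.93, 0.05, 0.14, 0.01, -0.0, 0.33]
[-0.93, 0.08, 0.14, 0.01, -0.0, 0.33]
```

Call:
play_rows --motion '[[[-0.9,-0.27,0.14,0.02,-0.01,0.34,85],[-0.91,-0.24,0.14,0.02,-0.01,0.34,85],[-0.91,-0.21,0.14,0.02,-0.01,0.34,85],[-0.92,-0.18,0.14,0.02,-0.01,0.34,85],[-0.93,-0.15,0.14,0.02,-0.01,0.34,85]]]'

```text
time_s: 2.37
ee_pos: [0.3759, 0.1616, 0.1769]
eef_rot: [[-0.555, 0.832, 0.005], [0.832, 0.555, -0.002], [-0.004, 0.003, -1.0]]
ft_force: [0.1, -0.5, -0.7]
grip_width: 0.0849
```

Call:
play_rows --motion '[[[-0.93,-0.11,0.14,0.01,0,0.34,85],[-0.93,-0.08,0.14,0.01,0,0.34,85],[-0.94,-0.05,0.14,0.01,0,0.34,85],[-0.94,-0.01,0.14,0.01,0,0.34,85],[-0.94,0.02,0.14,0.01,0,0.34,85]]]'

```text
time_s: 2.78
ee_pos: [0.4311, 0.0508, 0.1607]
eef_rot: [[-0.39, 0.921, 0.005], [0.921, 0.39, -0.004], [-0.006, 0.003, -1.0]]
ft_force: [0.8, 0.9, 0.2]
grip_width: 0.0848
```

```bash
python3 -c "
from h import *
plan([.4494,.0222,.12],20.3,30)"
```

```text
N 3 tool d mm [-33.2   5.6  41. ] w deg [0.15 0.32 2.64] t 2.78
[-0.44, 0.07, 0.55, 0.01, 0.02, 0.15]
[-0.44, 0.08, 0.55, 0.01, 0.02, 0.15]
[-0.44, 0.09, 0.54, 0.01, 0.02, 0.15]
```

Call:
play_rows --motion '[[[-0.44,0.07,0.5,0.01,0.02,0.15,85],[-0.44,0.08,0.5,0.01,0.02,0.15,85],[-0.44,0.09,0.5,0.01,0.02,0.15,85],[0,0,0,0,0,0,85]]]'

```text
time_s: 3.12
ee_pos: [0.4529, 0.0162, 0.1237]
eef_rot: [[-0.337, 0.942, 0.004], [0.942, 0.337, -0.001], [-0.003, 0.004, -1.0]]
ft_force: [-0.7, 0.7, -0.4]
grip_width: 0.085
```

Run:
```python
from h import *
plan([.4494,.0222,.03],20.3,6)
p=snapshot('wrist');P=pts(p);cv2.imwrite('pics/w1.png',p['image'])
for k in (p['depth']>0)&(P[...,2]>.055)&(P[...,2]<.066),:
    n,l,st,c=cv2.connectedComponentsWithStats(k.astype(np.uint8))
    for i in range(1,n):
        if st[i,4]>3000: print(st[i],fit(P,l==i),P[l==i][:,2].mean())
```

```text
N 4 tool d mm [ 7.  -1.7 93.7] w deg [ 0.21  0.15 -0.62] t 3.12
[0.07, -0.02, 0.94, 0.01, 0.01, -0.03]
[0.07, -0.02, 0.94, 0.01, 0.01, -0.03]
[0.07, -0.01, 0.94, 0.01, 0.01, -0.03]
[0.07, -0.01, 0.94, 0.01, 0.01, -0.03]
[  274   172    79   137 10171] ((450.82342529296875, 22.761371612548828), (45.408809661865234, 85.55168914794922), 20.444852828979492) 0.06175705389917721
[ 212  361  120   62 3292] ((464.2710266113281, -104.24552917480469), (46.49420166015625, 72.23047637939453), 73.6264877319336) 0.060991168406561505
```

View pics/w1.png

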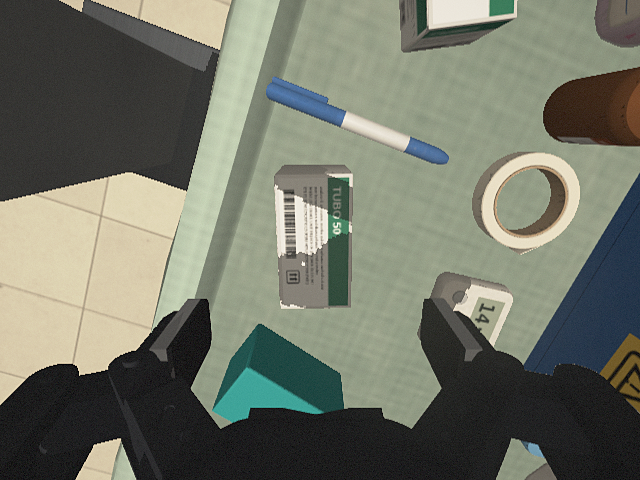

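The wrist view shows carton B (white with the green label, pixel (314,236)) right under the tool. Its measured pose agrees with the top view to about 1.5 mm. Descending.

Call:
play_rows --motion '[[[0.08,-0.02,0.8,0.01,0.01,-0.03,85],[0.08,-0.02,0.8,0.01,0.01,-0.03,85],[0.07,-0.02,0.8,0.01,0.01,-0.03,85],[0.02,0,0.7,0.01,0,0,85],[0,0,0,0,0,0,85]]]'

```text
time_s: 3.58
ee_pos: [0.4529, 0.0244, 0.0505]
eef_rot: [[-0.349, 0.937, 0.009], [0.937, 0.349, 0.001], [-0.002, 0.008, -1.0]]
ft_force: [-0.5, 0.1, -1.2]
grip_width: 0.0852
```

```bash
python3 -c "
from h import *
plan([.4503,.0225,.03],20.4,30)"
```

```text
N 1 tool d mm [-0.8 -3.2 20.4] w deg [0.48 0.14 0.05] t 3.58
[-0.03, -0.13, 0.82, 0.08, 0.02, 0.01]
```

Call:
play_rows --motion '[[[-0.02,-0.1,0.7,0.08,0.02,0,85],[0,-0.03,0.3,0,0,0,85],[0,0,0,0,0,0,45],[0,0,0,0,0,0,40],[0,0,0,0,0,0,35]]]'

```text
time_s: 4.0
ee_pos: [0.4527, 0.0248, 0.0302]
eef_rot: [[-0.353, 0.936, 0.005], [0.936, 0.353, -0.0], [-0.002, 0.005, -1.0]]
ft_force: [-0.7, 0.6, 0.1]
grip_width: 0.0507
```

Call:
play_rows --motion '[[[0,0,0,0,0,0,35],[0,0,0,0,0,0,35],[0,0,0,0,0,0,35]]]'

```text
time_s: 4.25
ee_pos: [0.4547, 0.0247, 0.0332]
eef_rot: [[-0.353, 0.936, 0.01], [0.936, 0.353, -0.001], [-0.004, 0.009, -1.0]]
ft_force: [0.3, -0.2, -1.9]
grip_width: 0.0441
```

Grip is higher than I want, so I'll reopen slightly, go lower and re-grip.

Call:
play_rows --motion '[[[0,0,0,0,0,0,60],[0,0,0,0,0,0,60],[0,-0.1,0.35,0.05,0,0,60],[0,0,0.25,0,0,0,60],[0,0,0,0,0,0,60]]]'

```text
time_s: 4.67
ee_pos: [0.4539, 0.0234, 0.0183]
eef_rot: [[-0.353, 0.936, 0.008], [0.936, 0.353, -0.003], [-0.006, 0.007, -1.0]]
ft_force: [-0.6, -0.8, -0.8]
grip_width: 0.0602
```

```bash
python3 -c "
from h import *
plan([.4503,.0225,.023],20.4,30)"
```

```text
N 1 tool d mm [ 0.4 -3.7 -4.7] w deg [0.39 0.34 0.27] t 4.67
[0.01, -0.15, -0.19, 0.06, 0.06, 0.04]
```

Call:
play_rows --motion '[[[0,0,-0.2,0.06,0.06,0,60],[0,0,0,0,0,0,50],[0,0,0,0,0,0,35],[0,0,0,0,0,0,35],[0,0,0,0,0,0,35]]]' --force 50

```text
time_s: 5.08
ee_pos: [0.4534, 0.0235, 0.0229]
eef_rot: [[-0.353, 0.936, -0.003], [0.936, 0.353, 0.001], [0.002, -0.002, -1.0]]
ft_force: [-0.9, -0.1, -1.8]
grip_width: 0.0445
```

Call:
play_rows --motion '[[[0,0,0,0,0,0,35],[0,0,0,0,0,0,35],[0,0,0,0,0,0,35]]]'

```text
time_s: 5.33
ee_pos: [0.4527, 0.0236, 0.0225]
eef_rot: [[-0.353, 0.936, -0.004], [0.936, 0.353, 0.001], [0.003, -0.003, -1.0]]
ft_force: [-0.0, 0.2, -2.1]
grip_width: 0.0446
```

Run:
```python
from h import *
s=get_state();print(s['ee_pos'],s['eef_rot'])
p=snapshot('wrist');P=pts(p);cv2.imwrite('pics/w2.png',p['image'])
p=snapshot('top');P=pts(p);cv2.imwrite('pics/t2.png',p['image'])
```

```text
[0.45272479 0.02355894 0.02251577] [[-0.35276586  0.93570441 -0.00367548]
 [ 0.9357082   0.35277247  0.0013198 ]
 [ 0.00253155 -0.0029736  -0.99999237]]
```

View pics/w2.png

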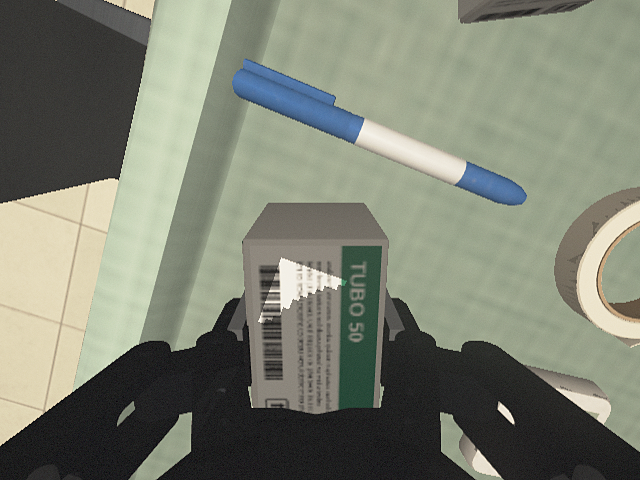

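Carton B is held between the pads at pixel (315,330). Lifting it.

Call:
play_rows --motion '[[[0,0,-0.5,0,0,0,35],[0,0,-0.9,0,0,0,35],[0,0,-0.95,0,0,0,35],[0,0,-0.95,0,0,0,35],[0,0,-0.9,0,0,0.1,35]]]'

```text
time_s: 5.85
ee_pos: [0.4468, 0.0241, 0.1244]
eef_rot: [[-0.343, 0.939, -0.019], [0.939, 0.343, 0.003], [0.01, -0.017, -1.0]]
ft_force: [1.0, 0.4, -1.3]
grip_width: 0.0445
```

```bash
python3 -c "
from h import *
plan([.5578,-.3462,.135],-1.4,30)"
```

```text
N 16 tool d mm [-385.8  -22.9  -13.9] w deg [-1.07 -0.36 21.45] t 5.85
[-0.96, -0.06, -0.03, -0.01, -0.0, 0.22]
[-0.97, -0.03, -0.03, -0.01, -0.0, 0.22]
[-0.97, -0.01, -0.03, -0.01, -0.0, 0.22]
[-0.97, 0.01, -0.03, -0.01, -0.0, 0.22]
[-0.97, 0.03, -0.03, -0.01, -0.0, 0.22]
[-0.96, 0.06, -0.03, -0.01, -0.0, 0.22]
[-0.96, 0.08, -0.03, -0.01, -0.0, 0.22]
[-0.96, 0.1, -0.03, -0.01, -0.0, 0.22]
[-0.96, 0.12, -0.03, -0.01, -0.0, 0.22]
[-0.96, 0.15, -0.03, -0.01, -0.0, 0.22]
[-0.95, 0.17, -0.03, -0.01, -0.0, 0.22]
[-0.95, 0.19, -0.03, -0.01, -0.0, 0.22]
[-0.94, 0.21, -0.03, -0.01, -0.0, 0.22]
[-0.94, 0.23, -0.03, -0.01, -0.0, 0.22]
[-0.93, 0.26, -0.03, -0.01, -0.0, 0.22]
[-0.93, 0.28, -0.03, -0.01, -0.0, 0.22]
```

Call:
play_rows --motion '[[[-0.96,-0.06,-0.05,-0.04,-0.02,0.22,35],[-0.97,-0.03,-0.05,-0.04,-0.02,0.22,35],[-0.97,-0.01,-0.05,-0.04,-0.02,0.22,35],[-0.97,0.01,-0.05,-0.04,-0.01,0.22,35],[-0.97,0.03,-0.05,-0.04,0,0.22,35]]]'

```text
time_s: 6.27
ee_pos: [0.486, -0.0923, 0.1378]
eef_rot: [[-0.235, 0.972, 0.015], [0.972, 0.235, 0.002], [-0.002, 0.015, -1.0]]
ft_force: [1.2, 0.7, -1.8]
grip_width: 0.0445
```

Call:
play_rows --motion '[[[-0.96,0.06,-0.03,0,0,0.22,35],[-0.96,0.08,-0.03,0,0,0.22,35],[-0.96,0.1,-0.03,0,0,0.22,35],[-0.96,0.12,-0.03,0,0,0.22,35],[-0.96,0.15,-0.03,0,0,0.22,35]]]'

```text
time_s: 6.68
ee_pos: [0.5214, -0.2135, 0.1418]
eef_rot: [[-0.116, 0.993, 0.015], [0.993, 0.116, 0.002], [0.0, 0.016, -1.0]]
ft_force: [-0.3, 0.2, -1.0]
grip_width: 0.0447
```

```bash
python3 -c "
from h import *
plan([.5578,-.3462,.12],-1.4,30)"
```

```text
N 6 tool d mm [-136.    20.4   22.1] w deg [ 0.89 -0.07  8.07] t 6.68
[-0.91, 0.14, 0.15, 0.02, -0.0, 0.22]
[-0.9, 0.16, 0.15, 0.02, -0.0, 0.22]
[-0.9, 0.18, 0.15, 0.02, -0.0, 0.22]
[-0.89, 0.2, 0.15, 0.02, -0.0, 0.22]
[-0.89, 0.22, 0.15, 0.02, -0.0, 0.22]
[-0.88, 0.24, 0.15, 0.02, -0.0, 0.22]
```

Call:
play_rows --motion '[[[-0.91,0.14,0.1,0.03,0,0.22,35],[-0.9,0.16,0.1,0.03,0,0.22,35],[-0.9,0.18,0.1,0.03,0,0.22,35],[-0.89,0.2,0.1,0.03,0,0.22,35],[-0.8,0.2,0.1,0.03,0,0.22,35]]]'

```text
time_s: 7.1
ee_pos: [0.5517, -0.3284, 0.1285]
eef_rot: [[0.006, 1.0, -0.001], [1.0, -0.006, 0.001], [0.001, -0.001, -1.0]]
ft_force: [0.3, -0.6, -0.2]
grip_width: 0.0442
```

Call:
play_rows --motion '[[[-0.3,0.1,0.2,0,0,0.1,35],[0,0,0,0,0,0,35]]]'

```text
time_s: 7.27
ee_pos: [0.5541, -0.3398, 0.1218]
eef_rot: [[0.021, 1.0, -0.002], [1.0, -0.021, 0.001], [0.001, -0.002, -1.0]]
ft_force: [-0.2, -0.1, -2.3]
grip_width: 0.0441
```

```bash
python3 -c "
from h import *
plan([.5578,-.3462,.045],-1.4,30)
p=snapshot('wrist');cv2.imwrite('pics/w3.png',p['image'])
P=pts(p)
for u,v in ((150,200),(300,100),(200,100),(500,200),(500,100)): print(u,v,P[v,u].round(4))
"
```

```text
N 4 tool d mm [-6.4  4.  76.8] w deg [-0.1  -0.04  0.2 ] t 7.27
[-0.06, 0.04, 0.77, -0.0, -0.0, 0.01]
[-0.06, 0.04, 0.77, -0.0, -0.0, 0.01]
[-0.06, 0.04, 0.77, -0.0, -0.0, 0.01]
[-0.06, 0.04, 0.77, -0.0, -0.0, 0.01]
150 200 [ 0.4328 -0.3128  0.0036]
300 100 [ 0.5456 -0.2464  0.0062]
200 100 [ 0.4774 -0.2447  0.0037]
500 200 [ 0.6895 -0.3179  0.005 ]
500 100 [ 0.6812 -0.2491  0.0045]
```

View pics/w3.png

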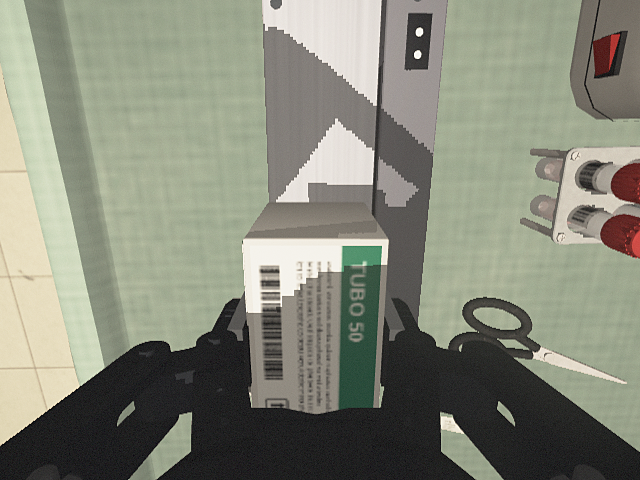

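Call:
play_rows --motion '[[[-0.03,0.02,0.7,0,0,0.01,35],[-0.03,0.02,0.75,0,0,0.01,35],[-0.03,0.02,0.75,0,0,0.01,35],[0,0,0.5,0,0,0,35],[0,0,0.1,0,0,0,35]]]'

```text
time_s: 7.73
ee_pos: [0.5562, -0.3363, 0.0522]
eef_rot: [[0.018, 1.0, 0.001], [1.0, -0.018, 0.002], [0.002, 0.0, -1.0]]
ft_force: [-0.8, 0.6, -1.9]
grip_width: 0.0445
```

```bash
python3 -c "
from h import *
plan([.5578,-.3462,.0295],-1.4,30)
"
```

```text
N 1 tool d mm [-10.    1.8  22.7] w deg [ 0.03 -0.09  0.39] t 7.73
[-0.4, 0.07, 0.91, 0.0, -0.01, 0.06]
```

Call:
play_rows --motion '[[[-0.2,0.03,0.4,0,0,0.04,35],[0,0.02,0.3,0,0,0.02,35],[0,0,0.1,0,0,0,35]]]'

```text
time_s: 7.98
ee_pos: [0.5578, -0.3397, 0.0317]
eef_rot: [[0.022, 1.0, 0.001], [1.0, -0.022, 0.002], [0.002, 0.001, -1.0]]
ft_force: [-0.6, -0.4, -1.7]
grip_width: 0.0446
```

Call:
play_rows --motion '[[[0,0,0.08,0,0,0,35],[0,0,0.08,0,0,0,35]]]'

```text
time_s: 8.15
ee_pos: [0.5583, -0.3399, 0.0284]
eef_rot: [[0.022, 1.0, 0.001], [1.0, -0.022, 0.001], [0.001, 0.001, -1.0]]
ft_force: [-3.3, 3.2, 14.3]
grip_width: 0.0447
```

Call:
play_rows --motion '[[[-0.35,0,-0.03,0,0,0,35],[-0.2,0,0,0,0,0,35],[-0.08,0,0,0,0,0,35]]]'

```text
time_s: 8.4
ee_pos: [0.5594, -0.3571, 0.0312]
eef_rot: [[0.021, 1.0, 0.004], [1.0, -0.021, -0.001], [-0.001, 0.004, -1.0]]
ft_force: [-0.3, 0.4, -1.1]
grip_width: 0.0447
```

Call:
play_rows --motion '[[[-0.03,0.12,0.07,0.02,0,0,35],[-0.03,0.12,0.04,0.02,0,0,35]]]'

```text
time_s: 8.57
ee_pos: [0.5643, -0.3578, 0.0285]
eef_rot: [[0.023, 1.0, -0.003], [1.0, -0.023, 0.004], [0.004, -0.003, -1.0]]
ft_force: [-7.1, 10.5, 11.7]
grip_width: 0.0445
```

Call:
play_rows --motion '[[[-0.03,0.1,0.04,0,0,0,35],[-0.03,0.05,0.03,0,0,0,35]]]'

```text
time_s: 8.73
ee_pos: [0.568, -0.3578, 0.0286]
eef_rot: [[0.024, 1.0, -0.005], [1.0, -0.024, 0.007], [0.007, -0.006, -1.0]]
ft_force: [-4.8, 6.8, 7.1]
grip_width: 0.0443
```

Call:
play_rows --motion '[[[-0.03,0.05,0.02,0.02,0,0,35],[-0.03,0.05,0.01,0.02,0,0,35]]]'

```text
time_s: 8.9
ee_pos: [0.5705, -0.3578, 0.0289]
eef_rot: [[0.024, 1.0, -0.012], [1.0, -0.023, 0.01], [0.01, -0.012, -1.0]]
ft_force: [-2.2, 4.3, 3.8]
grip_width: 0.0444
```

Call:
play_rows --motion '[[[-0.03,0.06,0.02,0,-0.03,0,35],[-0.03,0.06,0.02,0,-0.03,0,35]]]'

```text
time_s: 9.07
ee_pos: [0.5715, -0.3578, 0.0288]
eef_rot: [[0.023, 1.0, -0.019], [1.0, -0.023, 0.008], [0.007, -0.019, -1.0]]
ft_force: [-12.5, 6.3, 13.1]
grip_width: 0.0444
```

Call:
play_rows --motion '[[[-0.04,0.06,0.02,-0.12,-0.06,0,35],[-0.04,0.08,0.01,-0.08,-0.04,0,35]]]'

```text
time_s: 9.23
ee_pos: [0.5714, -0.3579, 0.0286]
eef_rot: [[0.022, 1.0, -0.008], [1.0, -0.022, 0.001], [0.001, -0.008, -1.0]]
ft_force: [-10.9, 5.8, 10.1]
grip_width: 0.044
```

Call:
play_rows --motion '[[[-0.04,0.07,0.0,-0.08,-0.06,0,35],[-0.04,0.07,0.0,-0.08,-0.04,0,35]]]'

```text
time_s: 9.4
ee_pos: [0.5713, -0.358, 0.0285]
eef_rot: [[0.023, 1.0, -0.001], [1.0, -0.023, -0.004], [-0.004, -0.001, -1.0]]
ft_force: [-8.7, 4.8, 8.0]
grip_width: 0.0443
```

Call:
play_rows --motion '[[[-0.02,0.03,0,0,0,0,50],[0,0,0,0,0,0,58],[0,0,0,0,0,0,62],[0,0,0,0,0,0,64]]]'

```text
time_s: 9.73
ee_pos: [0.5733, -0.36, 0.0294]
eef_rot: [[0.023, 1.0, 0.001], [1.0, -0.023, -0.007], [-0.007, 0.002, -1.0]]
ft_force: [-0.2, 0.3, -0.1]
grip_width: 0.064
```

Call:
play_rows --motion '[[[0,0,-0.3,0,0,0,66],[0,0,-0.8,0,0,0,66],[0,0,-0.9,0,0,0,70],[0,0,-0.9,0,0,0,80],[0,0,-0.9,0,0,0,85]]]'

```text
time_s: 10.15
ee_pos: [0.5705, -0.3572, 0.1219]
eef_rot: [[0.023, 1.0, -0.007], [1.0, -0.023, -0.0], [-0.001, -0.007, -1.0]]
ft_force: [0.1, -0.5, -0.1]
grip_width: 0.0848
```

Run:
```python
from h import *
plan([.4665,.198,.14],26.6,3)
p=snapshot('wrist');P=pts(p);cv2.imwrite('pics/w4.png',p['image'])
p=snapshot('top');P=pts(p);cv2.imwrite('pics/t4.png',cv2.resize(p['image'][150:320,120:520],None,fx=2,fy=2,interpolation=cv2.INTER_CUBIC))
m=np.zeros(P.shape[:2],bool);v,u,w=274,172,32
m[v-w:v+w,u-w:u+w]=1;m&=(P[...,2]>.05)&(P[...,2]<.07);print(fit(P,m))
```

```text
N 23 tool d mm [ 552.7 -116.8  -17.6] w deg [ -0.42  -0.07 -27.91] t 10.15
[0.96, -0.2, -0.03, -0.0, -0.0, -0.2]
[0.97, -0.18, -0.03, -0.0, -0.0, -0.2]
[0.97, -0.16, -0.03, -0.0, -0.0, -0.2]
((466.56646728515625, 197.98910522460938), (46.49208068847656, 86.1399917602539), 26.5205135345459)
```

View pics/w4.png

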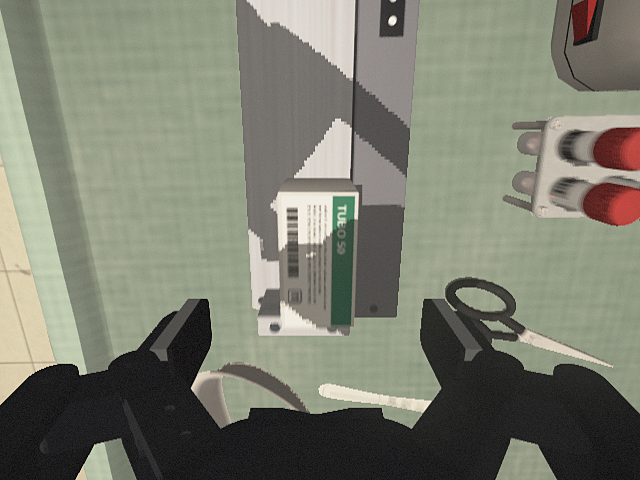

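View pics/t4.png

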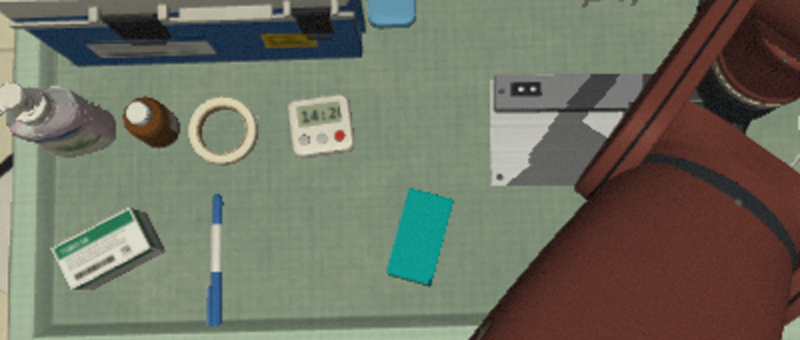

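Wrist view: the first carton sits in the corner at (318,255), by the bar and the end stop. The top view shows nothing else moved, and carton A is still at (107,248) in the crop. Going to fetch A.

Call:
play_rows --motion '[[[0.96,-0.2,-0.05,0,0,-0.2,85],[0.97,-0.18,-0.05,0,0,-0.2,85],[0.97,-0.16,-0.05,0,0,-0.2,85],[0.97,-0.14,-0.05,0,0,-0.2,85],[0.97,-0.12,-0.05,0,0,-0.2,85]]]'

```text
time_s: 10.67
ee_pos: [0.5519, -0.2415, 0.134]
eef_rot: [[-0.079, 0.997, 0.006], [0.997, 0.079, -0.013], [-0.013, 0.005, -1.0]]
ft_force: [0.2, -0.1, -0.2]
grip_width: 0.0849
```

Call:
play_rows --motion '[[[0.98,-0.1,-0.03,0,0,-0.2,85],[0.98,-0.08,-0.03,0,0,-0.2,85],[0.98,-0.06,-0.03,0,0,-0.2,85],[0.98,-0.04,-0.03,0,0,-0.2,85],[0.98,-0.02,-0.03,0,0,-0.2,85]]]'

```text
time_s: 11.08
ee_pos: [0.5276, -0.1153, 0.1352]
eef_rot: [[-0.187, 0.982, 0.007], [0.982, 0.187, -0.013], [-0.014, 0.005, -1.0]]
ft_force: [0.3, 0.1, 0.0]
grip_width: 0.0846
```

Call:
play_rows --motion '[[[0.98,0,-0.03,0,0,-0.2,85],[0.98,0.02,-0.03,0,0,-0.2,85],[0.98,0.04,-0.03,0,0,-0.2,85],[0.98,0.06,-0.03,0,0,-0.2,85],[0.98,0.08,-0.03,0,0,-0.2,85]]]'

```text
time_s: 11.5
ee_pos: [0.5023, 0.011, 0.1365]
eef_rot: [[-0.294, 0.956, 0.008], [0.956, 0.294, -0.013], [-0.015, 0.004, -1.0]]
ft_force: [0.6, 0.9, 0.4]
grip_width: 0.0849
```

```bash
python3 -c "
from h import *
plan([.4665,.198,.13],26.5,30)"
```

```text
N 8 tool d mm [189.3  20.7   3.7] w deg [ 0.15  0.88 -9.42] t 11.5
[0.95, 0.1, 0.02, 0.0, 0.02, -0.2]
[0.94, 0.12, 0.02, 0.0, 0.02, -0.2]
[0.94, 0.14, 0.02, 0.0, 0.02, -0.2]
[0.94, 0.16, 0.02, 0.0, 0.02, -0.2]
[0.93, 0.18, 0.03, 0.0, 0.02, -0.2]
[0.93, 0.2, 0.03, 0.0, 0.02, -0.2]
[0.93, 0.22, 0.03, 0.0, 0.02, -0.2]
[0.92, 0.24, 0.03, 0.0, 0.02, -0.2]
```

Call:
play_rows --motion '[[[0.95,0.1,0.02,0,0.03,-0.2,85],[0.94,0.12,0.02,0,0.03,-0.2,85],[0.94,0.14,0.02,0,0.03,-0.2,85],[0.94,0.16,0.02,0,0.02,-0.2,85],[0.9,0.18,0.02,0,0.02,-0.2,85]]]'

```text
time_s: 11.92
ee_pos: [0.4778, 0.133, 0.1327]
eef_rot: [[-0.397, 0.918, 0.005], [0.918, 0.397, 0.0], [-0.002, 0.005, -1.0]]
ft_force: [0.3, 0.2, 0.8]
grip_width: 0.085
```

Call:
play_rows --motion '[[[0.85,0.2,0.02,0,0,-0.2,85],[0.75,0.2,0.02,0,0,-0.2,85],[0.3,0.1,0,0,0,-0.1,85],[0,0,0,0,0,0,85]]]'

```text
time_s: 12.25
ee_pos: [0.4676, 0.1874, 0.131]
eef_rot: [[-0.452, 0.892, 0.006], [0.892, 0.452, 0.001], [-0.001, 0.005, -1.0]]
ft_force: [0.4, 1.3, 0.1]
grip_width: 0.0851
```

Run:
```python
from h import *
plan([.4666,.198,.023],26.5,10)
p=snapshot('wrist');P=pts(p);cv2.imwrite('pics/w5.png',p['image'])
k=(p['depth']>0)&(P[...,2]>.055)&(P[...,2]<.066)
n,l,st,c=cv2.connectedComponentsWithStats(k.astype(np.uint8))
for i in range(1,n):
    if st[i,4]>3000: print(st[i],fit(P,l==i),P[l==i][:,2].mean())
```

```text
N 5 tool d mm [ 10.1   3.3 108. ] w deg [0.31 0.08 0.38] t 12.25
[0.08, 0.03, 0.86, 0.01, 0.0, 0.01]
[0.08, 0.03, 0.86, 0.01, 0.0, 0.01]
[0.08, 0.03, 0.86, 0.01, 0.0, 0.01]
[0.08, 0.03, 0.86, 0.01, 0.0, 0.01]
[0.08, 0.03, 0.86, 0.01, 0.0, 0.01]
[ 285  166   77  133 9703] ((467.7897033691406, 197.66629028320312), (45.65147399902344, 85.4425277709961), 26.507591247558594) 0.060688065220807934
```

View pics/w5.png

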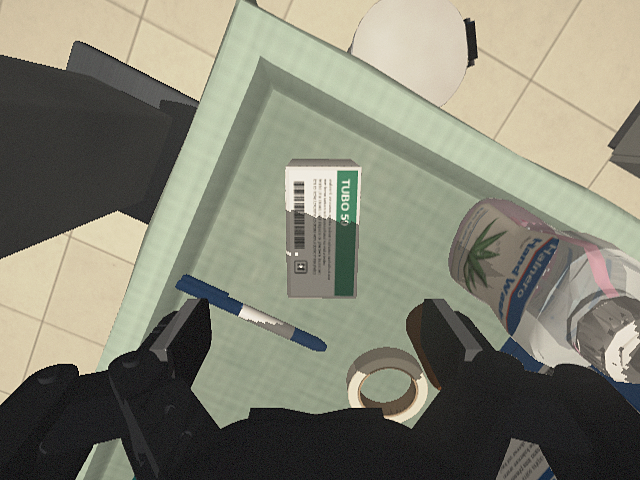

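Run:
```python
from h import *
p=snapshot('wrist');P=pts(p)
for u,v in ((480,230),(470,300),(500,220),(560,300),(600,340),(415,330)): print(u,v,P[v,u].round(3))
k=(p['depth']>.05)&(P[...,2]>.03)&(P[...,2]<.3)&(np.arange(640)[None]>440)&(np.arange(480)[:,None]<320);Q=P[k];
d=np.linalg.norm(Q[:,:2]-[.4666,.198],axis=1);i=d.argmin();print(Q[i],d[i],Q[:,2].max())
```

```text
480 230 [0.565 0.243 0.039]
470 300 [0.612 0.188 0.003]
500 220 [0.567 0.255 0.05 ]
560 300 [0.571 0.235 0.123]
600 340 [0.576 0.23  0.146]
415 330 [0.572 0.153 0.028]
[0.50139701 0.21560725 0.16450028] 0.03899804140203572 0.1656517346816242
```

Call:
play_rows --motion '[[[0.1,0.04,0.8,0.01,0,0.01,78],[0.1,0.04,0.8,0.01,0,0.01,75],[0.1,0.04,0.8,0.01,0,0.01,75],[0.06,0.03,0.8,0.01,0,0,75],[0.02,0,0.4,0,0,0,75]]]'

```text
time_s: 12.77
ee_pos: [0.4741, 0.1912, 0.0425]
eef_rot: [[-0.44, 0.898, 0.013], [0.898, 0.44, -0.001], [-0.007, 0.011, -1.0]]
ft_force: [-0.1, -0.3, 0.2]
grip_width: 0.0752
```

```bash
python3 -c "
from h import *
plan([.467,.198,.023],26.5,30)"
```

```text
N 1 tool d mm [ 9.3 -3.6 19.4] w deg [ 0.62  0.4  -0.37] t 12.77
[0.37, -0.14, 0.77, 0.1, 0.07, -0.06]
```

Call:
play_rows --motion '[[[0.3,-0.14,0.2,0.1,0.07,-0.04,75],[0.12,-0.05,0.35,0,0,-0.02,75],[0,0,0.2,0,0,0,75],[0,0,0,0,0,0,75]]]'

```text
time_s: 13.1
ee_pos: [0.4641, 0.1961, 0.0209]
eef_rot: [[-0.443, 0.897, -0.004], [0.897, 0.443, -0.001], [0.001, -0.004, -1.0]]
ft_force: [0.2, -0.0, -0.4]
grip_width: 0.0749
```

```bash
python3 -c "
from h import *
plan([.467,.198,.023],26.5,30)"
```

```text
N 1 tool d mm [ 0.4  3.5 -2.2] w deg [-0.25 -0.08 -0.23] t 13.1
[0.02, 0.14, -0.09, -0.04, -0.01, -0.04]
```

Call:
play_rows --motion '[[[0.02,0.12,-0.12,-0.03,0,-0.04,60],[0,0,0,0,0,0,50],[0,0,0,0,0,0,35],[0,0,0,0,0,0,35],[0,0,0,0,0,0,35]]]'

```text
time_s: 13.52
ee_pos: [0.4692, 0.1985, 0.0271]
eef_rot: [[-0.447, 0.894, 0.004], [0.894, 0.447, 0.002], [0.0, 0.004, -1.0]]
ft_force: [0.2, -0.5, -1.2]
grip_width: 0.0443
```

Call:
play_rows --motion '[[[0,0,0,0,0,0,35],[0,0,0,0,0,0,35],[0,0,-0.5,0,0,0,35],[0,0,-0.9,0,0,0,35],[0,0,-0.95,0,0,0,35]]]'

```text
time_s: 13.93
ee_pos: [0.4639, 0.1971, 0.0817]
eef_rot: [[-0.447, 0.894, -0.008], [0.894, 0.447, -0.001], [0.003, -0.008, -1.0]]
ft_force: [0.5, 0.1, -1.9]
grip_width: 0.0443
```

Call:
play_rows --motion '[[[0,0,-0.95,0,0,0,35],[0,0,-0.9,0,0,0,35]]]'

```text
time_s: 14.1
ee_pos: [0.4628, 0.1968, 0.1288]
eef_rot: [[-0.447, 0.894, -0.011], [0.894, 0.447, -0.002], [0.003, -0.011, -1.0]]
ft_force: [0.8, -0.2, -1.4]
grip_width: 0.0445
```

Run:
```python
from h import *
plan([.5650,-.245,.135],-1.4,30)
p=snapshot('wrist');cv2.imwrite('pics/w6.png',p['image'])
```

```text
N 19 tool d mm [-440.9 -106.2   -6.5] w deg [-0.66 -0.03 27.96] t 14.1
[-0.93, -0.22, -0.01, -0.01, -0.0, 0.25]
[-0.93, -0.2, -0.01, -0.01, -0.0, 0.25]
[-0.94, -0.18, -0.01, -0.01, -0.0, 0.25]
[-0.94, -0.15, -0.01, -0.01, -0.0, 0.25]
[-0.95, -0.13, -0.01, -0.01, -0.0, 0.25]
[-0.95, -0.1, -0.01, -0.01, -0.0, 0.25]
[-0.95, -0.08, -0.01, -0.01, -0.0, 0.25]
[-0.95, -0.05, -0.01, -0.01, -0.0, 0.25]
[-0.95, -0.03, -0.01, -0.01, -0.0, 0.25]
[-0.95, -0.0, -0.01, -0.01, -0.0, 0.25]
[-0.95, 0.02, -0.01, -0.01, -0.0, 0.25]
[-0.95, 0.04, -0.01, -0.01, -0.0, 0.25]
[-0.95, 0.07, -0.01, -0.01, -0.0, 0.25]
[-0.95, 0.09, -0.01, -0.01, -0.0, 0.25]
[-0.95, 0.12, -0.01, -0.01, -0.0, 0.25]
[-0.94, 0.14, -0.01, -0.01, -0.0, 0.25]
[-0.94, 0.17, -0.01, -0.01, -0.0, 0.25]
[-0.94, 0.19, -0.01, -0.01, -0.0, 0.25]
[-0.93, 0.21, -0.01, -0.01, -0.0, 0.25]
```

View pics/w6.png

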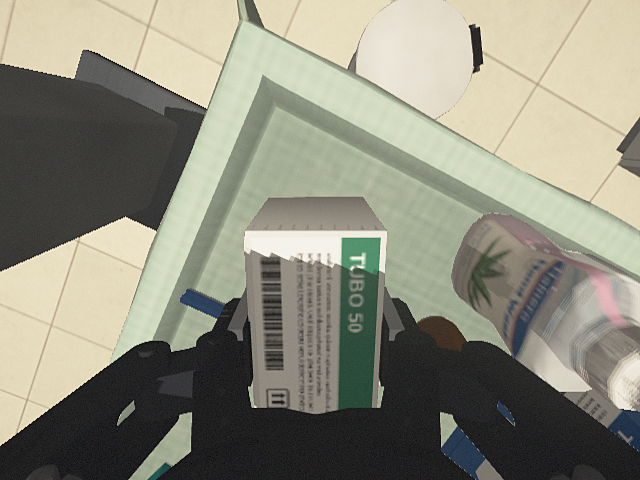

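Carton A is held between the pads (pixel (315,320)). Carrying it to the dock.

Call:
play_rows --motion '[[[-0.93,-0.22,-0.04,-0.03,0,0.25,35],[-0.93,-0.2,-0.04,-0.03,0,0.25,35],[-0.94,-0.18,-0.04,-0.03,0,0.25,35],[-0.94,-0.15,-0.03,-0.02,0,0.25,35],[-0.95,-0.13,-0.03,-0.02,0,0.25,35]]]'

```text
time_s: 14.57
ee_pos: [0.4949, 0.0823, 0.1422]
eef_rot: [[-0.33, 0.944, 0.017], [0.944, 0.33, 0.009], [0.002, 0.019, -1.0]]
ft_force: [0.2, 0.4, -1.5]
grip_width: 0.0445
```

Call:
play_rows --motion '[[[-0.95,-0.1,-0.02,0,0,0.25,35],[-0.95,-0.08,-0.02,0,0,0.25,35],[-0.95,-0.05,-0.02,0,0,0.25,35],[-0.95,-0.03,-0.02,0,0,0.25,35],[-0.95,0,-0.02,0,0,0.25,35]]]'

```text
time_s: 14.98
ee_pos: [0.5215, -0.0394, 0.1434]
eef_rot: [[-0.198, 0.98, 0.017], [0.98, 0.198, 0.009], [0.005, 0.019, -1.0]]
ft_force: [0.9, -0.4, -1.5]
grip_width: 0.0444
```

```bash
python3 -c "
from h import *
plan([.5640,-.245,.13],-1.4,30)"
```

```text
N 9 tool d mm [-210.     0.8   12.4] w deg [ 1.04 -0.41 12.8 ] t 14.98
[-0.93, 0.0, 0.05, 0.02, -0.01, 0.24]
[-0.93, 0.03, 0.06, 0.02, -0.01, 0.24]
[-0.93, 0.05, 0.06, 0.02, -0.01, 0.24]
[-0.93, 0.07, 0.06, 0.02, -0.01, 0.24]
[-0.93, 0.1, 0.06, 0.02, -0.01, 0.24]
[-0.93, 0.12, 0.06, 0.02, -0.01, 0.24]
[-0.92, 0.14, 0.06, 0.02, -0.01, 0.24]
[-0.92, 0.17, 0.06, 0.02, -0.01, 0.24]
[-0.91, 0.19, 0.06, 0.02, -0.01, 0.24]
```

Call:
play_rows --motion '[[[-0.93,0,0.05,0.03,-0.01,0.24,35],[-0.93,0.03,0.06,0.03,-0.01,0.24,35],[-0.93,0.05,0.06,0.03,-0.01,0.24,35],[-0.93,0.07,0.06,0.03,-0.01,0.24,35],[-0.93,0.1,0.06,0.02,-0.01,0.24,35]]]'

```text
time_s: 15.4
ee_pos: [0.5447, -0.1597, 0.1346]
eef_rot: [[-0.066, 0.998, 0.003], [0.998, 0.066, 0.002], [0.001, 0.003, -1.0]]
ft_force: [0.3, -0.1, -0.9]
grip_width: 0.0445
```

Call:
play_rows --motion '[[[-0.9,0.12,0.06,0.02,0,0.24,35],[-0.85,0.14,0.06,0.02,0,0.24,35],[-0.7,0.17,0.06,0,0,0.24,35],[-0.3,0.1,0,0,0,0.15,35],[0,0,0,0,0,0,35]]]'

```text
time_s: 15.82
ee_pos: [0.5601, -0.2359, 0.1273]
eef_rot: [[0.035, 0.999, -0.003], [0.999, -0.035, 0.001], [0.001, -0.003, -1.0]]
ft_force: [-0.3, 0.3, -0.4]
grip_width: 0.0444
```

```bash
python3 -c "
from h import *
plan([.5640,-.247,.034],-1.4,30)
p=snapshot('wrist');cv2.imwrite('pics/w7.png',p['image'])
p=snapshot('scene');cv2.imwrite('pics/s7.png',cv2.resize(p['image'][180:380,250:550],None,fx=2.6,fy=2.6))"
```

```text
N 4 tool d mm [-11.1   4.6  93.3] w deg [-0.18 -0.06 -0.63] t 15.82
[-0.11, 0.05, 0.93, -0.01, -0.0, -0.03]
[-0.11, 0.05, 0.93, -0.01, -0.0, -0.03]
[-0.11, 0.04, 0.93, -0.01, -0.0, -0.03]
[-0.11, 0.04, 0.93, -0.01, -0.0, -0.03]
```

View pics/s7.png

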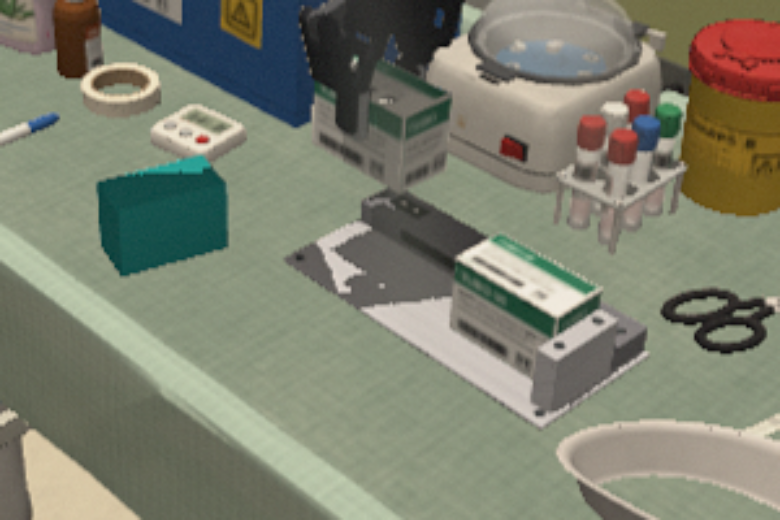

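The scene shows carton 1 home against the bar and end stop (525,300), and the second carton held above the plate (380,120). Descending.

Call:
play_rows --motion '[[[-0.08,0.02,0.7,0,0,-0.03,35],[-0.08,0.02,0.8,0,0,-0.03,35],[-0.08,0.02,0.8,0,0,-0.03,35],[-0.02,0,0.6,0,0,0,35],[0,0,0.1,0,0,0,35]]]'

```text
time_s: 16.33
ee_pos: [0.5625, -0.2345, 0.0529]
eef_rot: [[0.015, 1.0, 0.001], [1.0, -0.015, 0.002], [0.002, 0.001, -1.0]]
ft_force: [-1.2, 0.6, -1.3]
grip_width: 0.044
```

```bash
python3 -c "
from h import *
plan([.5630,-.247,.033],-1.35,30)"
```

```text
N 1 tool d mm [-12.6   0.6  19.9] w deg [ 0.04 -0.1   0.51] t 16.33
[-0.5, 0.03, 0.8, 0.01, -0.02, 0.08]
```

Call:
play_rows --motion '[[[-0.2,0,0.35,0,0,0.06,35],[-0.15,0,0.25,0,0,0.02,35],[0,0,0.1,0,0,0,35]]]'

```text
time_s: 16.58
ee_pos: [0.5628, -0.2409, 0.0353]
eef_rot: [[0.02, 1.0, 0.001], [1.0, -0.02, 0.002], [0.002, 0.001, -1.0]]
ft_force: [-0.1, 0.2, -0.3]
grip_width: 0.0442
```

Call:
play_rows --motion '[[[0,0,0.08,0,0,0,35],[0,0,0.06,0,0,0,35]]]'

```text
time_s: 16.75
ee_pos: [0.5632, -0.241, 0.0322]
eef_rot: [[0.02, 1.0, 0.002], [1.0, -0.02, 0.002], [0.002, 0.002, -1.0]]
ft_force: [-0.4, -0.1, -1.9]
grip_width: 0.0442
```

Call:
play_rows --motion '[[[-0.2,0.12,0.04,0,0,0.02,35],[-0.2,0.1,0.04,0,0,0.02,35],[-0.1,0.05,0.04,0,0,0,35]]]'

```text
time_s: 17.0
ee_pos: [0.5716, -0.2547, 0.0314]
eef_rot: [[0.023, 1.0, 0.004], [1.0, -0.023, 0.001], [0.001, 0.004, -1.0]]
ft_force: [-1.5, 1.1, 3.1]
grip_width: 0.0444
```

Call:
play_rows --motion '[[[-0.25,-0.02,0.01,0,0,0,35],[-0.15,0,0.01,0,0,0,35],[-0.08,0,0.01,0,0,0,35]]]'

```text
time_s: 17.25
ee_pos: [0.572, -0.2693, 0.0315]
eef_rot: [[0.024, 1.0, 0.006], [1.0, -0.024, -0.001], [-0.001, 0.007, -1.0]]
ft_force: [0.2, 1.1, 1.8]
grip_width: 0.0445
```

Call:
play_rows --motion '[[[-0.08,0,0.01,0.02,0,0,35],[-0.06,0,0.01,0.02,0,0,35]]]'

```text
time_s: 17.42
ee_pos: [0.572, -0.2737, 0.0314]
eef_rot: [[0.025, 1.0, 0.003], [1.0, -0.025, -0.001], [-0.001, 0.003, -1.0]]
ft_force: [0.8, 0.1, 2.3]
grip_width: 0.0448
```

Call:
play_rows --motion '[[[-0.06,0,0.01,0.02,0,0,35],[-0.06,0.02,0.01,0.02,0,0,35]]]'

```text
time_s: 17.58
ee_pos: [0.5722, -0.2748, 0.0314]
eef_rot: [[0.026, 1.0, -0.003], [1.0, -0.026, 0.004], [0.004, -0.003, -1.0]]
ft_force: [-5.3, 11.8, 10.2]
grip_width: 0.0442
```

Contact with carton 1 (Fy about 12 N). Now I'll press toward the bar while keeping the y push.

Call:
play_rows --motion '[[[-0.06,0.05,0,-0.02,-0.03,0,35],[-0.06,0.06,0,-0.03,-0.03,-0.02,35]]]'

```text
time_s: 17.75
ee_pos: [0.5728, -0.2748, 0.0314]
eef_rot: [[0.023, 1.0, -0.004], [1.0, -0.023, 0.003], [0.003, -0.004, -1.0]]
ft_force: [-7.4, 6.1, 7.9]
grip_width: 0.0442
```

Call:
play_rows --motion '[[[-0.06,0.08,0,-0.03,-0.03,0,35],[-0.06,0.08,0,-0.03,-0.03,0,35]]]'

```text
time_s: 17.92
ee_pos: [0.5735, -0.2748, 0.0315]
eef_rot: [[0.023, 1.0, -0.007], [1.0, -0.023, 0.003], [0.003, -0.007, -1.0]]
ft_force: [-9.7, 6.4, 9.8]
grip_width: 0.0441
```

Call:
play_rows --motion '[[[-0.1,0.1,0,-0.05,-0.03,0,35],[-0.1,0.12,0,-0.05,-0.03,0,35]]]' --force 60

```text
time_s: 18.08
ee_pos: [0.5735, -0.2747, 0.0315]
eef_rot: [[0.023, 1.0, -0.01], [1.0, -0.023, 0.006], [0.006, -0.01, -1.0]]
ft_force: [-14.8, 10.4, 16.1]
grip_width: 0.0444
```

Call:
play_rows --motion '[[[-0.1,0.12,0,-0.05,-0.03,0,35],[-0.1,0.12,0,-0.05,-0.03,0,35]]]'

```text
time_s: 18.25
ee_pos: [0.5736, -0.2747, 0.0316]
eef_rot: [[0.023, 1.0, -0.014], [1.0, -0.023, 0.01], [0.009, -0.015, -1.0]]
ft_force: [-13.5, 11.7, 13.6]
grip_width: 0.0443
```

Run:
```python
from h import *
s=get_state();print(s['ee_pos'],s['ft_force'],s['wrist_torque'],s['time_s'])
p=snapshot('wrist');cv2.imwrite('pics/w8.png',p['image'])
p=snapshot('scene');cv2.imwrite('pics/s8.png',cv2.resize(p['image'][240:350,350:510],None,fx=5,fy=5,interpolation=cv2.INTER_CUBIC))
p=snapshot('top');cv2.imwrite('pics/t8.png',cv2.resize(p['image'][150:320,120:520],None,fx=2,fy=2,interpolation=cv2.INTER_CUBIC))
s=get_state();print(s['ee_pos'],s['ft_force'])
```

```text
[ 0.57356004 -0.27468063  0.03163808] [-13.48762849  11.65274957  13.59074278] [ 1.02367676  1.95792984 -0.41224087] 18.25
[ 0.5735555  -0.27469078  0.03166054] [-13.12389692  12.00590078  14.47975832]
```

View pics/s8.png

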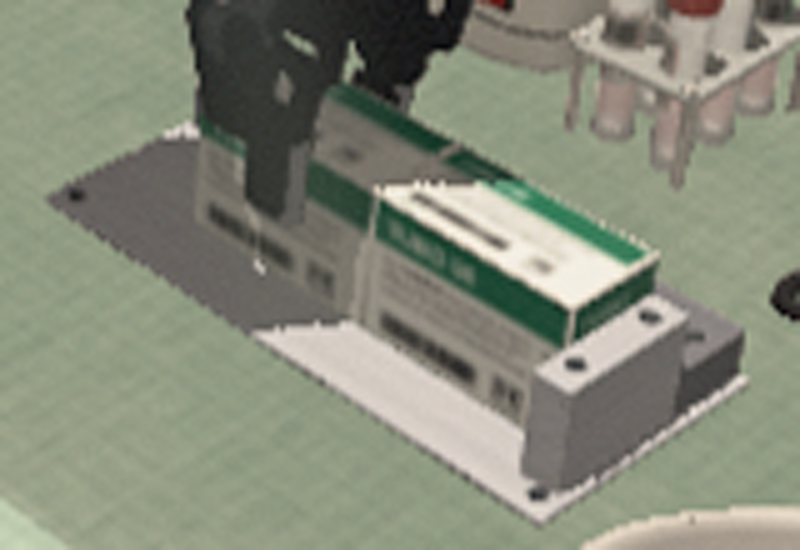

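View pics/w8.png

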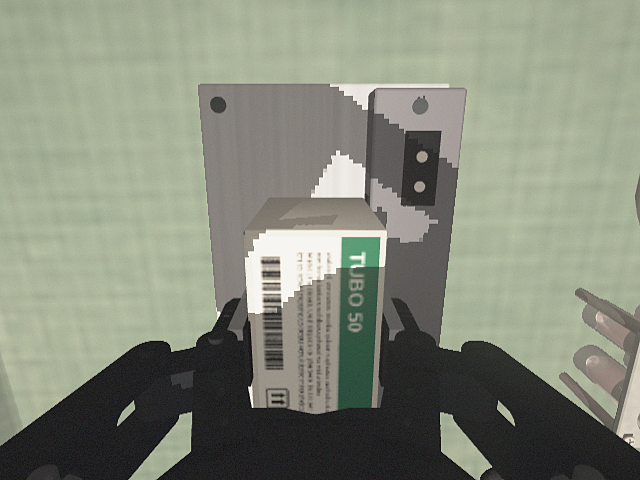

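View pics/t8.png

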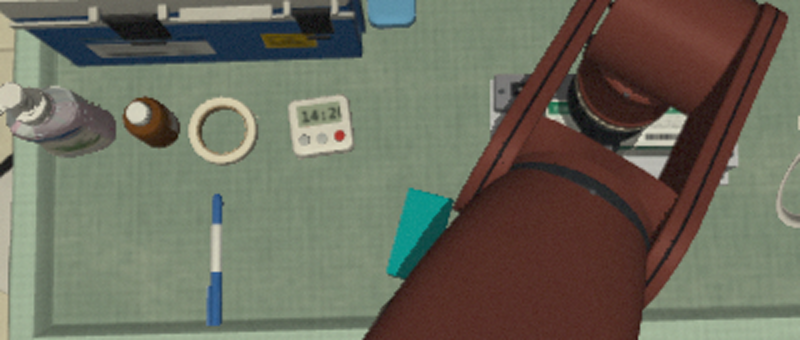

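Cartons stand end to end, with the seam at (365,250) in the scene crop, and the bystanders are unmoved. The tool has tilted about 1° under load, so I'll level it while keeping the push.

Call:
play_rows --motion '[[[-0.1,0.11,0,-0.14,-0.12,0,35],[-0.1,0.11,0,-0.14,-0.12,0,35]]]'

```text
time_s: 18.57
ee_pos: [0.5734, -0.275, 0.0314]
eef_rot: [[0.023, 1.0, 0.001], [1.0, -0.023, -0.007], [-0.007, 0.001, -1.0]]
ft_force: [-10.9, 8.4, 13.9]
grip_width: 0.0444
```

Call:
play_rows --motion '[[[-0.1,0.11,0,-0.13,-0.11,0,35],[-0.1,0.11,0,-0.12,-0.1,0,35]]]'

```text
time_s: 18.73
ee_pos: [0.5733, -0.2753, 0.0314]
eef_rot: [[0.023, 1.0, 0.013], [1.0, -0.022, -0.02], [-0.02, 0.013, -1.0]]
ft_force: [-10.8, 8.3, 14.0]
grip_width: 0.0437
```

Call:
play_rows --motion '[[[-0.1,0.11,0,0,0.04,0,35],[-0.1,0.11,0,0,0.04,0,35]]]'

```text
time_s: 18.9
ee_pos: [0.5735, -0.275, 0.0313]
eef_rot: [[0.021, 1.0, 0.001], [1.0, -0.021, -0.002], [-0.002, 0.001, -1.0]]
ft_force: [-11.5, 11.2, 14.2]
grip_width: 0.0442
```

Call:
play_rows --motion '[[[-0.1,0.12,0,-0.07,-0.05,0,35],[-0.1,0.12,0,-0.07,-0.05,0,35]]]'

```text
time_s: 19.07
ee_pos: [0.5735, -0.275, 0.0314]
eef_rot: [[0.021, 1.0, -0.0], [1.0, -0.021, -0.003], [-0.003, 0.0, -1.0]]
ft_force: [-14.0, 11.3, 15.0]
grip_width: 0.044
```

Run:
```python
from h import *
p=snapshot('scene');P=pts(p);ok=p['depth']>0
ex=np.array([.9997,-.0236]);ey=np.array([.0236,.9997])
O=np.array([.5639,-.3008]);D=np.stack([(P[...,:2]-O)@ex,(P[...,:2]-O)@ey],-1)*1000;z=P[...,2]*1000
for n,y0,y1 in (('c1',-97,-20),('c2',-10,65)):
    k=ok&(z>15)&(z<58)&(D[...,0]>-40)&(D[...,0]<5)&(D[...,1]>y0)&(D[...,1]<y1)
    a=np.polyfit(D[k][:,1],D[k][:,0],1);x=D[k][:,0];print(n,'near face x med',np.median(x),'slope deg',np.degrees(np.arctan(a[0])),k.sum())
k=ok&(abs(z-66)<3)&(D[...,0]>-30)&(D[...,0]<45)&(D[...,1]>-110)&(D[...,1]<-20);print('c1 top',D[k].min(0),D[k].max(0),z[k].mean(),np.percentile(D[k][:,0],[1,99]))
k=ok&(abs(z-51)<2)&(D[...,1]<-95)&(D[...,1]>-125)&(abs(D[...,0])<40);print('stop',np.percentile(D[k],[1,99],axis=0))
k=ok&(abs(z-26)<2)&(D[...,0]>20)&(D[...,0]<80);print('bar',np.percentile(D[k],[1,99],axis=0))
print(get_state()['ft_force'],get_state()['time_s'])
```

```text
c1 near face x med -12.201636050864169 slope deg 0.2318845578203302 708
c2 near face x med -12.436057643699762 slope deg 0.49261493309544235 549
c1 top [ -14.93252157 -103.97944358] [ 33.57685953 -20.00855997] 67.47775621293297 [-13.55773817  32.25783363]
stop [[ -30.72307307 -119.50375279]
 [  31.68187409 -100.09783264]]
bar [[  20.36027301 -280.05851797]
 [  75.90797467 1269.01781189]]
[-13.40068925  11.16076983  14.21794701] 19.1167
```

The near faces of the two cartons are flush to about 0.25 mm, and the push is steady. Handing in.

```bash
python3 -c "
from bench import *
print(sign_off())"
```

```text
the job is handed in; nothing more can be done
None
```

I loaded both white cartons into the reader dock and handed the job in at about 19 s, with the arm still holding the second one pressed in. The turquoise look-alike was not touched.

- **First carton:** the one nearer the dock went in first. I pressed it into the corner until both the bar and the end stop pushed back, levelled it, let go, and saw in pictures that it stayed there.
- **Second carton:** I stood it end to end with the first, then pressed it against the first carton and the bar.

**Last checks**
- **Push:** steady at about 13–14 N toward the bar, 11 N along it and 14 N down, with the grip set to 60 N.
- **Tool:** level to about 0.2°. It tilted by up to about 1.4° while I was pressing, and I corrected that before handing in.
- **Alignment:** the near faces of the two cartons were flush to about 0.25 mm. The cartons showed no visible gap, and about 7 N of the push along the bar goes through the first carton to the end stop.
- **Other things on the table:** none looked moved in the last top view, though the arm hid part of the turquoise carton.

**One disagreement:** the gripper's positions for the two cartons were about 83 mm apart along the bar, not 85 mm. I put that down to where each carton sat in the grip. I could not see the contact at the end stop directly in the last pictures, so that part rests on the forces.

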